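# Dial open the reference-lens case

### The job

Open the lens case by its combination. Taking the crank knob, turn the dial counter-clockwise, going past mark 10 once and stopping on mark 10 the second time; turn it clockwise, past mark 1 once and stopping on mark 1 the second time; then turn it counter-clockwise again, slowly, feeling for where the lock drops in and stops the dial by itself (somewhere between marks 9 and 6), and never force it. Then let go, slide the cover fully open away from the robot by its handle, leave it there, and leave the other things on the desk undisturbed.

Things in the scene. Friction and masses are not known exactly. Their poses are not given: they have to be found in the camera images.
- case: White metal lens case, fixed to the desk, 220 (x) x 300 (y) x 60 mm high; origin at the centre of its underside. x runs from its near side to its far side, y to the left. The round dial lies flat on the left half of its top, the sliding cover on the right half.
- lock: The hidden lock, fixed in the case with the same origin and axes. Its spring bolt presses (3 N) on three discs under the dial, drops 9 mm once all three are set, then holds the dial and frees the cover. More than 20 N on the bolt, from the dial (about 15 N at the knob) or from the cover, is forcing it.
- dial (a joint): Turn of the dial, rad, counter-clockwise from above positive, counting on over whole turns; 0: knob at mark 0. Starts within 0.6 of 0, so the first stop is at 7.33, the second at -0.52; each good within 7 degrees (else begin again). The last, found by feel, differs each time, 1.8 to 3.0; there the dial comes hard against the bolt. Turning takes 1 to 4 N at the knob.
- dial_center (a point): Centre of the dial's top face, on its axis, 72 mm above the desk, at x 0, y 80 mm of the case. Dark steel disc 94 mm across; hub 18 mm across, 6 mm high. On the ring around it (126 mm across) are 12 black marks 30 degrees apart, numbered clockwise: 0 is the double one on the far side (+x of the case), 3 right, 6 near the robot, 9 left.
- knob (a point): Middle of the crank knob, on its axis, 23 mm above the dial's top face, 38 mm from the dial's axis. An upright steel post 16 mm across, 38 mm tall above the dial's face (lowest 4 mm flare to 22 mm), that spins freely about itself, so a hand can hold it and go round without turning. It is the dial's pointer. This point does not turn with the spin.
- mark10 (a point): Mark 10 on the ring around the dial, 60 degrees counter-clockwise from mark 0; 55.5 mm from the dial's axis.
- mark1 (a point): Mark 1 on the ring around the dial, 30 degrees clockwise from mark 0; 55.5 mm from the dial's axis.
- cover (a joint): How far the cover is slid open, in m: 0 shut, 0.09 fully open at its end stop. It slides along the case's +x, away from the robot, with 2 to 3 N of friction, and stays where it is left. Locked, it gives less than 10 mm.
- handle (a point): Middle of the cover's handle, an upright aluminium plate 12 mm thick (x) x 50 mm wide (y), which stands from 67 to 100 mm above the desk; the point is 86 mm above the desk. It moves with the cover, an aluminium plate 105 x 116 mm and 6 mm thick, its top 67 mm above the desk.
- barrel: Bystander: black lens barrel, 52 mm across, 60 mm high, upright; origin at the centre of its underside.
- cleaner: Bystander: small bottle of cleaner, 44 mm across, 110 mm high, upright; origin at the centre of its underside.
- spacer: Bystander: aluminium spacer ring, 48 mm across, 12 mm high, lying flat; origin at the centre of its underside.

How it is judged:
By the outcome, as a careful person would: the job done as asked, in the order asked, and still so for the second after the job is handed in, with the robot touching nothing.
It also fails if it takes over 72 s, if anything falls off the work surface, if the arm or the gripper's body presses on something with over 40 N, if the wrist force passes 120 N, or if a joint passes its speed limit or range.

### The arm

A 7-joint arm with a two-finger parallel gripper is mounted at the origin on the work surface. World frame = base frame: x ahead of the robot, y to its left, z up, the work surface at z = 0. Lengths are in m, angles in rad, forces in N, time in s.
With the tool pointing down it reaches from about 0.425 to 0.875 m from the base axis. Payload 4.7 kg.
Tool frame: the origin (TCP) lies between the finger pads; the fingertips stand 19 mm ahead of it and the grasp point (between the pads) is the TCP (tip_extent is the distance from the TCP to the fingertips, in m); z points along the fingers, y is the line along which they close (so a half turn about z gives the same grasp; the last joint's range is limited). The gripper opens to 85 mm and grips with 20 to 120 N. Pads are 22 mm wide; open, the fingers measure 114 mm over their backs; the gripper's body (76 mm by 85 mm) begins 54 mm behind the grasp point. The pads swing forward as they close: fully open they stand 13 mm farther back than shut.
Start: joints at [-1.3, 0.321, -0.07, 1.45, 0.023, 1.371, -0.057], TCP at [0.165, 0.629, 0.25] pointing down, gripper open.
Joint ranges: [-2.86, 2.86], [-0.3, 2.09], [-1.38, 1.24], [0.06, 2.45], [-1.56, 4.7], [0.09, 2.05], [-2.69, 2.69]. Speed limits (rad/s): [2.57, 2.57, 3.14, 3.14, 3.14, 3.14, 3.14].

### API

Orientations are given as a unit quaternion [x, y, z, w].
In Python, from station import observe, read_camera, close_job, tip_extent gives the robot as it stands. The module is installed in compiled form; this text tells all that it offers.
- The arm moves only by the tool play_rows, never from a script. Its argument "deltas" is one flat list of numbers, 7 for each row, row after row: the shift along the tool's x, y, z in m, then the turn, a rotation vector about the tool's x, y, z in degrees, then the closure, from -1 (fully open) to 1 (shut), so that 0 is half open. A call has 1 to 5 rows; each row is the pose to reach, as a shift and turn from the pose commanded when the call began, along the tool's axes at that moment; what a row does not reach only later rows make up. A row lasts 1/12 s, in which the tool goes at most 41.7 mm and 7.16 degrees, less where a joint would pass 70% of its speed; a pose out of reach is approached as far as the arm can. A call with a gripper value outside its range is refused whole. The fingers move at their own pace and stop on an object; the grip force is fixed at half the most. Time passes only in rows, so rows that repeat a pose let the fingers close. It gives the time, the measured TCP pose, the force, the opening and the grip force at its end, in the units of the state.
- observe(): the state, without advancing time (a new reading comes with each control period).
- read_camera(name): name is "side" or "top"; returns a dict with "frame" (420x560x3 uint8, red, green, blue), "z_map" (420x560 float32, m along the optical axis (not along the pixel's ray), 0 where there is no reading), "fx", "fy", "cx", "cy" (pixels), "dist_coeffs" ([k1, k2, p1, p2, k3] as OpenCV has them; the pictures are not rectified), "world_from_camera" (4x4, takes a point from camera to world coordinates). Camera axes: x right, y down, z forward; pixel columns grow to the right and rows downward; lengths in m; the calibration is good to about 2 mm. A picture is of the moment at which its call begins.
- close_job(): hands the job in; it is judged then, once.
The state is a dict: "time": time; "joints": joint angles; "dq": joint speeds; "joint_efforts": joint torques, N m; "position": TCP position; "tool_rot": TCP orientation; "wrist_force": force on the tool from outside, world axes, zero at the start; "torque": the same for the moment, N m; "grip_width": finger opening in m; "finger_force": force on a finger pad.
Only numpy, scipy, OpenCV 4.12 (cv2) and the standard library are available. Lean on these libraries where they do the work, as an engineer would, in place of code of your own. Each camera call takes 0.05 s, during which the arm holds its last target. There are 200 camera calls.

## Working session

There is one attempt and no reset: what is moved stays moved. The work goes in short steps, Python scripts to look and compute and a tool call to move; the robot and the scene stay as the last step left them, time stands still between calls to the robot, and variables do not carry over. Pictures are saved under pics/ and viewed, at most 10 in all, crops included, and the job is handed in when it is done.

Besides the shell and the picture viewer there is one more tool, called after "Call:" by a JSON object that holds its "op" and its "data". play_rows: Moves the arm, as the interface text tells. Its arguments: {"type":"object","properties":{"deltas":{"type":"array","items":{"type":"number"}}},"required":["deltas"]}

```bash
mkdir -p pics; ls; cat > h.py <<'E'
import numpy as np, cv2
from station import observe, read_camera
from scipy.spatial.transform import Rotation as R
def cam(n,save=None):
    c=read_camera(n)
    if save: cv2.imwrite('pics/'+save,c['frame'][:,:,::-1])
    return c
def pt(c,u,v,z=None):
    K=np.array([[c['fx'],0,c['cx']],[0,c['fy'],c['cy']],[0,0,1]])
    x,y=cv2.undistortPoints(np.array([[[u,v]]],float),K,np.array(c['dist_coeffs']))[0,0]
    T=np.array(c['world_from_camera']); d=T[:3,:3]@[x,y,1]
    if z is None:
        return T[:3,3]+d*c['z_map'][int(round(v)),int(round(u))]
    return T[:3,3]+d*(z-T[2,3])/d[2]
E
python3 - <<'E'
from h import *
np.set_printoptions(precision=4,suppress=True)
c=cam('top','t0.png'); d=cam('side','s0.png')
print(c['world_from_camera'],c['fx'],d['world_from_camera'])
o=observe(); print(o); print(R.from_quat(o['tool_rot']).as_matrix())
import station; print(station.tip_extent)
E
```

```text
pics
[[ 0.002  -0.9793  0.2024  0.441 ]
 [-1.     -0.0028 -0.0034  0.0458]
 [ 0.0039 -0.2024 -0.9793  0.9043]
 [ 0.      0.      0.      1.    ]] 456.69010539602584 [[ 0.8458 -0.42    0.3289  0.2815]
 [-0.5334 -0.6539  0.5366 -0.4922]
 [-0.0103 -0.6293 -0.7771  0.8725]
 [ 0.      0.      0.      1.    ]]
{'time': 0.1, 'joints': array([-1.2999,  0.3218, -0.0701,  1.4516,  0.0226,  1.3708, -0.0569]), 'dq': array([ 0.001 , -0.0024, -0.0006, -0.0014,  0.002 , -0.0004,  0.0006]), 'joint_efforts': array([ -0.0003, -49.4878,  -0.3842, -31.521 ,   0.0129,   0.0075,
        -0.    ]), 'position': array([0.165 , 0.6282, 0.2493]), 'tool_rot': array([ 0.128 ,  0.9918, -0.0009, -0.0001]), 'wrist_force': array([-0.0149, -0.0075, -0.4374]), 'torque': array([-0.0345, -0.0144,  0.0192]), 'finger_force': 0.0, 'grip_width': 0.0854898814868699}
[[-0.9672  0.254  -0.0003]
 [ 0.254   0.9672 -0.0018]
 [-0.0001 -0.0018 -1.    ]]
0.019
```

View pics/t0.png

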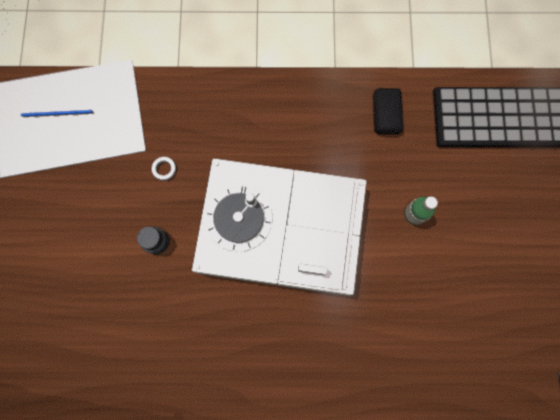

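View pics/s0.png

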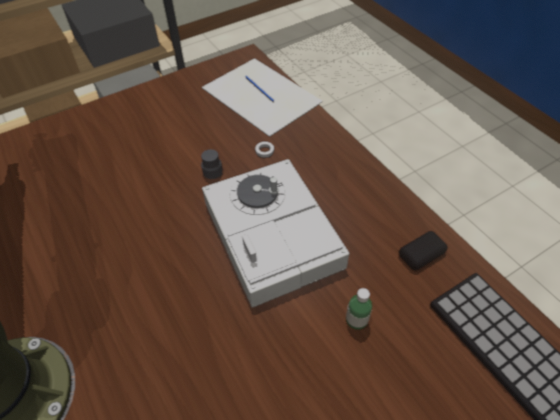

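The top view shows the case with corners near (213,160), (366,178), (354,292) and (194,276). The dial is at about (239,217), the knob at (251,198) and the handle at (313,269). I'll enlarge it for a closer reading.

```bash
python3 - <<'E'
from h import *
np.set_printoptions(precision=4,suppress=True)
c=cam('top'); 
f=c['frame'][145:305,185:385,::-1]
cv2.imwrite('pics/t1.png',cv2.resize(f,(800,640),interpolation=cv2.INTER_CUBIC)[:600])
for n,u,v,z in [('c0',213,160,.06),('c1',366,178,.06),('c2',354,292,.06),('c3',194,276,.06),('dial',239,217,.078),('knob',251,198,.11),('handle',313,269,.1)]:
    print(n,pt(c,u,v,z),pt(c,u,v))
E
```

```text
c0 [0.7171 0.1832 0.06  ] [0.7175 0.1835 0.0585]
c1 [ 0.6819 -0.1112  0.06  ] [ 0.6991 -0.1224 -0.0001]
c2 [ 0.4665 -0.0821  0.06  ] [ 0.4682 -0.091   0.001 ]
c3 [0.4947 0.2104 0.06  ] [ 0.4986  0.2222 -0.0005]
dial [0.6016 0.1287 0.078 ] [0.6016 0.1287 0.0778]
knob [0.63   0.1049 0.11  ] [0.6299 0.1048 0.1105]
handle [ 0.5048 -0.0053  0.1   ] [ 0.5047 -0.0052  0.1015]
```

View pics/t1.png

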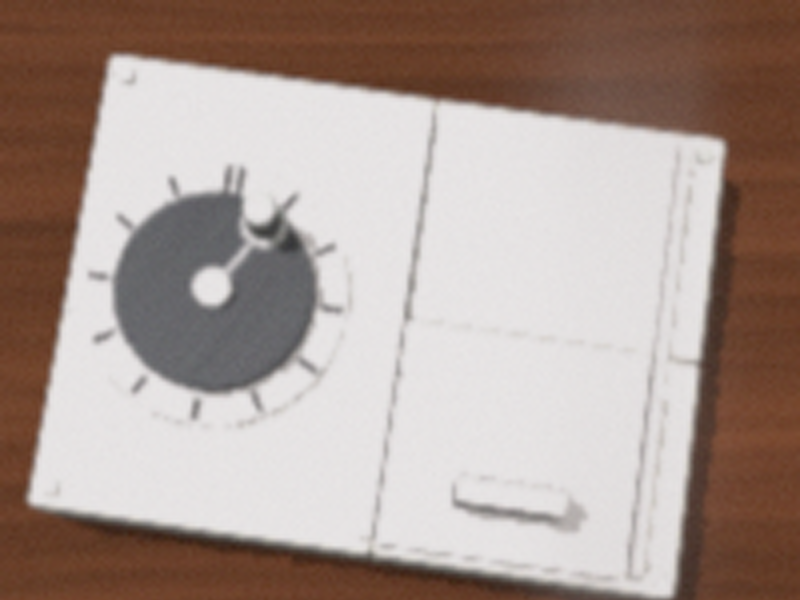

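```bash
cat >> h.py <<'E'
def cloud(c):
    K=np.array([[c['fx'],0,c['cx']],[0,c['fy'],c['cy']],[0,0,1]])
    v,u=np.mgrid[0:420,0:560]
    p=cv2.undistortPoints(np.dstack([u,v]).reshape(-1,1,2).astype(float),K,np.array(c['dist_coeffs']))[:,0]
    z=c['z_map'].reshape(-1); P=np.c_[p*z[:,None],z]
    T=np.array(c['world_from_camera']); return (P@T[:3,:3].T+T[:3,3]).reshape(420,560,3)
E
python3 - <<'E'
from h import *
np.set_printoptions(precision=4,suppress=True)
c=cam('top'); P=cloud(c)
for nm,c in (('top',c),('side',cam('side'))):
    P=cloud(c).reshape(-1,3); P=P[np.linalg.norm(P[:,:2]-[.59,.05],axis=1)<.25]
    s=P[(P[:,2]>.05)&(P[:,2]<.072)]
    # largest rect
    r=cv2.minAreaRect(s[:,:2].astype(np.float32)); print(nm,len(s),r,cv2.boxPoints(r))
    k=P[(P[:,2]>.09)&(np.linalg.norm(P[:,:2]-[.63,.105],axis=1)<.03)];print('knob',len(k),k.mean(0),k.max(0),k.min(0))
    k=P[(P[:,2]>.09)&(np.linalg.norm(P[:,:2]-[.505,-.005],axis=1)<.05)];print('handle',len(k),k.mean(0),cv2.minAreaRect(k[:,:2].astype(np.float32)))
    k=P[(P[:,2]>.07)&(P[:,2]<.075)&(np.linalg.norm(P[:,:2]-[.6,.128],axis=1)<.06)];print('dial',len(k),k.mean(0),cv2.minEnclosingCircle(k[:,:2].astype(np.float32)))
c=cam('top')
f=lambda x,y,z:pt(c,185+(x+.5)/4-.5,145+(y+.5)/4-.5,z)
print('corners',f(110,55,.06),f(725,140,.06),f(30,503,.06))
print('hub',f(211,286,.078),'knobtop',f(262,208,.110))
for zz in (.06,.066,.07):
  a=[f(*p,zz) for p in ((234,180),(331,308),(196,408),(97,275),(124,224),(308,366),(291,203),(139,384))]
  print(zz,(a[0]+a[2])/2,(a[1]+a[3])/2,(a[4]+a[5])/2,(a[6]+a[7])/2,[np.linalg.norm(a[i]-a[i+1]) for i in (4,6)],np.arctan2(*(a[0]-a[2])[[1,0]]),np.arctan2(*(a[3]-a[1])[[1,0]]))
print('handle',f(512,490,.1))
E
```

```text
top 17262 ((0.5921471118927002, 0.051395803689956665), (0.48899030685424805, 0.22022219002246857), 81.87640380859375) [[ 0.4486 -0.1751]
 [ 0.6666 -0.2062]
 [ 0.7357  0.2779]
 [ 0.5177  0.309 ]]
knob 78 [0.6316 0.1074 0.1072] [0.6397 0.1159 0.1129] [0.6252 0.1002 0.0907]
handle 203 [ 0.5054 -0.0041  0.0997] ((0.5058333277702332, -0.004290400072932243), (0.04953339695930481, 0.01224232092499733), 81.91875457763672)
dial 1573 [0.6013 0.1327 0.0721] ((0.6034520268440247, 0.13145135343074799), 0.046965233981609344)
side 10980 ((0.5903965830802917, 0.05184006690979004), (0.4890426695346832, 0.2206047922372818), 81.97013092041016) [[ 0.447  -0.1749]
 [ 0.6655 -0.2057]
 [ 0.7338  0.2786]
 [ 0.5153  0.3094]]
knob 67 [0.6298 0.104  0.1025] [0.6378 0.1128 0.1106] [0.6232 0.0985 0.0901]
handle 151 [ 0.5035 -0.0081  0.0975] ((0.504504919052124, -0.0060959383845329285), (0.05155819281935692, 0.012659046798944473), 82.13548278808594)
dial 534 [0.599  0.1279 0.0714] ((0.6023930907249451, 0.12927821278572083), 0.04786388576030731)
corners [0.7203 0.185  0.06  ] [ 0.6787 -0.1109  0.06  ] [0.505  0.2143 0.06  ]
hub [0.6032 0.1318 0.078 ] knobtop [0.6325 0.1065 0.11  ]
0.06 [0.6036 0.1316 0.06  ] [0.6041 0.1322 0.06  ] [0.6027 0.1315 0.06  ] [0.6036 0.1313 0.06  ] [np.float64(0.11109009636763116), np.float64(0.11124721429826705)] -0.13968361319152223 1.4312240447019406
0.066 [0.6025 0.1309 0.066 ] [0.603  0.1316 0.066 ] [0.6015 0.1309 0.066 ] [0.6024 0.1307 0.066 ] [np.float64(0.1103006283511342), np.float64(0.11045662971436118)] -0.1396836131915221 1.4312240447019415
0.07 [0.6017 0.1305 0.07  ] [0.6022 0.1312 0.07  ] [0.6008 0.1305 0.07  ] [0.6017 0.1303 0.07  ] [np.float64(0.10977431634013625), np.float64(0.10992957332509068)] -0.1396836131915226 1.4312240447019409
handle [ 0.5081 -0.0046  0.1   ]
```

Call:
{"op": "play_rows", "data": {"deltas": [-0.033, -0.022, 0, 0, 0, 0, -1, -0.066, -0.044, 0, 0, 0, 0, -1, -0.099, -0.066, 0, 0, 0, 0, -1, -0.132, -0.088, 0, 0, 0, 0, -1, -0.165, -0.11, 0, 0, 0, 0, -1]}}

```text
time: 0.72
position: [0.2978, 0.4788, 0.2504]
tool_rot: [0.128, 0.992, 0.0, 0.0]
wrist_force: [0.6, 0.7, 0.6]
grip_width: 0.0852
finger_force: 0.0
```

Call:
{"op": "play_rows", "data": {"deltas": [-0.033, -0.022, 0, 0, 0, 0, -1, -0.066, -0.044, 0, 0, 0, 0, -1, -0.099, -0.066, 0, 0, 0, 0, -1, -0.132, -0.088, 0, 0, 0, 0, -1, -0.165, -0.11, 0, 0, 0, 0, -1]}}

```text
time: 1.13
position: [0.4294, 0.3304, 0.2506]
tool_rot: [0.128, 0.992, 0.0, 0.0]
wrist_force: [-0.3, 1.0, -0.1]
grip_width: 0.0855
finger_force: 0.0
```

Call:
{"op": "play_rows", "data": {"deltas": [-0.033, -0.022, 0, 0, 0, -1.3, -1, -0.066, -0.044, 0, 0, 0, -2.6, -1, -0.099, -0.066, 0, 0, 0, -4, -1, -0.132, -0.088, 0, 0, 0, -5.3, -1, -0.165, -0.11, 0, 0, 0, -6.65, -1]}}

```text
time: 1.55
position: [0.5611, 0.1822, 0.2507]
tool_rot: [0.07, 0.998, 0.0, 0.0]
wrist_force: [1.8, -0.4, -0.4]
grip_width: 0.0854
finger_force: 0.0
```

Call:
{"op": "play_rows", "data": {"deltas": [-0.027, -0.022, 0.02, 0, 0, 0, -0.3, -0.054, -0.044, 0.04, 0, 0, 0, -0.3, -0.08, -0.0656, 0.07, 0, 0, 0, -0.3, -0.08, -0.0656, 0.08, 0, 0, 0, -0.3, -0.08, -0.0656, 0.08, 0, 0, 0, -0.3]}}

```text
time: 1.97
position: [0.6287, 0.1043, 0.1661]
tool_rot: [0.073, 0.997, -0.002, -0.003]
wrist_force: [-1.7, 0.3, -1.3]
grip_width: 0.0557
finger_force: 0.0
```

```bash
python3 - <<'E'
from h import *
c=cam('top'); d=cam('side')
a=cv2.resize(c['frame'][140:290,190:340],(500,500),interpolation=cv2.INTER_CUBIC)[:,:400]
b=cv2.resize(d['frame'][100:250,180:330],(500,500),interpolation=cv2.INTER_CUBIC)[:,:400]
cv2.imwrite('pics/a.png',np.hstack([a,b])[:,:,::-1])
o=observe(); print(o['position'],o['tool_rot'],o['grip_width'],o['wrist_force'])
E
```

```text
[0.62946432 0.10876743 0.17008609] [ 6.99170442e-02  9.97552490e-01  2.96994849e-04 -7.39885150e-04] 0.05518243418599623 [-0.60552796  0.65849254  1.26750445]
```

View pics/a.png

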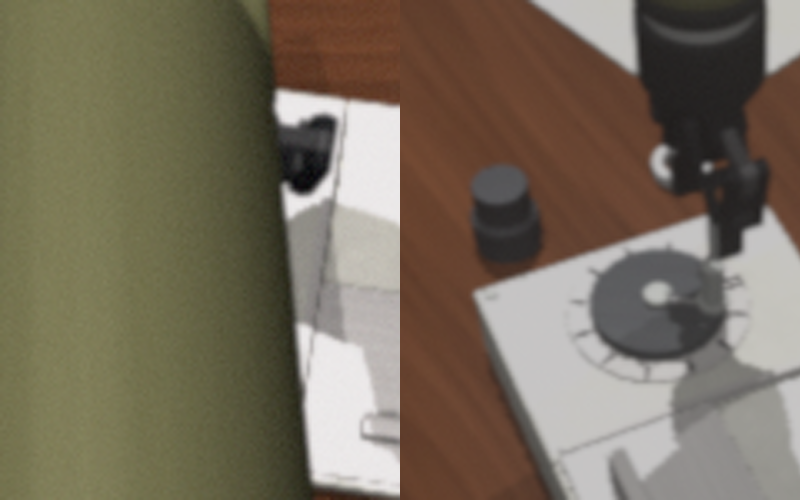

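The arm hides the dial in the top view. The side view still shows the knob and dial below the half-open fingers, at about (710,290) in the composite. Next I descend.

Call:
{"op": "play_rows", "data": {"deltas": [0, 0, 0.015, 0, 0, 0, -0.3, 0, 0, 0.03, 0, 0, 0, -0.3, 0, 0, 0.03, 0, 0, 0, -0.3, 0, 0, 0.03, 0, 0, 0, -0.3, 0, 0, 0.03, 0, 0, 0, -0.3]}}

```text
time: 2.48
position: [0.6306, 0.1091, 0.1423]
tool_rot: [0.069, 0.998, 0.001, 0.001]
wrist_force: [-0.1, -0.4, -0.5]
grip_width: 0.0555
finger_force: 0.0
```

Call:
{"op": "play_rows", "data": {"deltas": [0, -0.002, 0.015, 0, 0, 0, -0.3, 0, -0.0025, 0.03, 0, 0, 0, -0.3, 0, -0.0025, 0.04, 0, 0, 0, -0.3, 0, -0.0025, 0.041, 0, 0, 0, -0.3, 0, -0.0025, 0.041, 0, 0, 0, -0.3]}}

```text
time: 2.9
position: [0.6297, 0.1055, 0.0996]
tool_rot: [0.07, 0.998, 0.0, -0.0]
wrist_force: [-0.1, 1.1, 0.0]
grip_width: 0.0555
finger_force: 0.0
```

Call:
{"op": "play_rows", "data": {"deltas": [0, 0, 0, 0, 0, 0, 0, 0, 0, 0, 0, 0, 0, 0.3, 0, 0, 0, 0, 0, 0, 0.5, 0, 0, 0, 0, 0, 0, 0.7, 0, 0, 0, 0, 0, 0, 1]}}

```text
time: 3.32
position: [0.6303, 0.1061, 0.1006]
tool_rot: [0.07, 0.998, 0.001, 0.001]
wrist_force: [-0.4, 1.7, 4.2]
grip_width: 0.0143
finger_force: 58.4
```

Call:
{"op": "play_rows", "data": {"deltas": [0, 0, 0, 0, 0, 0, 1, 0, 0, 0, 0, 0, 0, 1, 0, 0, 0, 0, 0, 0, 1, 0, 0, 0, 0, 0, 0, 1, 0, 0, 0, 0, 0, 0, 1]}}

```text
time: 3.73
position: [0.6304, 0.1061, 0.1006]
tool_rot: [0.07, 0.998, 0.001, 0.001]
wrist_force: [-1.2, 1.3, 5.2]
grip_width: 0.0142
finger_force: 58.4
```

Call:
{"op": "play_rows", "data": {"deltas": [-0.0023, 0.004, 0, 0, 0, 0, 1, -0.0041, 0.0083, 0, 0, 0, 0, 1, -0.0053, 0.0128, 0, 0, 0, 0, 1, -0.0059, 0.0167, 0, 0, 0, 0, 1, -0.0061, 0.0207, 0, 0, 0, 0, 1]}}

```text
time: 4.15
position: [0.6392, 0.1238, 0.1006]
tool_rot: [0.071, 0.997, -0.0, 0.001]
wrist_force: [-1.6, -0.7, 6.3]
grip_width: 0.0141
finger_force: 58.6
```

Call:
{"op": "play_rows", "data": {"deltas": [0, 0, 0, 0, 0, 0, 1, 0, 0, 0, 0, 0, 0, 1, 0, 0, 0, 0, 0, 0, 1]}}

```text
time: 4.4
position: [0.6394, 0.1249, 0.1006]
tool_rot: [0.07, 0.998, 0.0, 0.001]
wrist_force: [-0.9, 1.1, 6.2]
grip_width: 0.0143
finger_force: 58.6
```

Call:
{"op": "play_rows", "data": {"deltas": [0.0019, 0.0117, 0, 0, 0, 0, 1, 0.0073, 0.0223, 0, 0, 0, 0, 1, 0.0157, 0.0307, 0, 0, 0, 0, 1, 0.0263, 0.0361, 0, 0, 0, 0, 1, 0.038, 0.038, 0, 0, 0, 0, 1]}}

```text
time: 4.82
position: [0.609, 0.1687, 0.1006]
tool_rot: [0.07, 0.998, 0.001, 0.003]
wrist_force: [2.7, 0.5, 4.6]
grip_width: 0.0144
finger_force: 58.8
```

Call:
{"op": "play_rows", "data": {"deltas": [0, 0, 0, 0, 0, 0, 1, 0, 0, 0, 0, 0, 0, 1, 0, 0, 0, 0, 0, 0, 1]}}

```text
time: 5.07
position: [0.6066, 0.1691, 0.1006]
tool_rot: [0.07, 0.998, 0.001, 0.0]
wrist_force: [-1.5, 2.1, 6.4]
grip_width: 0.0139
finger_force: 59.3
```

```bash
python3 - <<'E'
from h import *
d=cam('side')
b=cv2.resize(d['frame'][150:240,190:325],(780,520),interpolation=cv2.INTER_CUBIC)
cv2.imwrite('pics/b.png',b[:,:,::-1])
o=observe(); print(o['position'],o['tool_rot'],o['grip_width'],o['wrist_force'])
E
```

```text
[0.60667055 0.16907395 0.10055018] [6.98698872e-02 9.97555435e-01 1.06129128e-03 4.75571335e-04] 0.014120985333573465 [-1.73242161  1.75380636  5.74750927]
```

View pics/b.png

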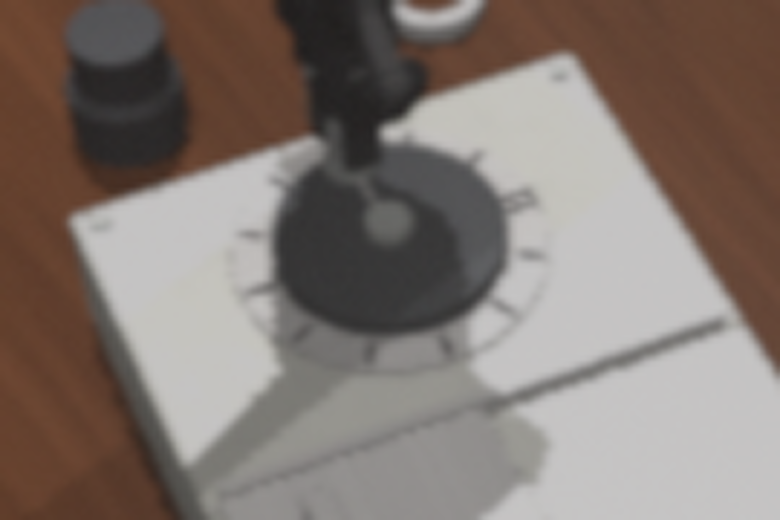

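The side view shows the knob facing mark 9, with the double mark 0 at (520,200), mark 3 at (448,345) and the hub at (388,222). That matches the expected 90°. I'll carry on counter-clockwise.

Call:
{"op": "play_rows", "data": {"deltas": [0.0117, -0.0019, 0, 0, 0, 0, 1, 0.0223, -0.0073, 0, 0, 0, 0, 1, 0.0307, -0.0157, 0, 0, 0, 0, 1, 0.0361, -0.0263, 0, 0, 0, 0, 1, 0.038, -0.038, 0, 0, 0, 0, 1]}}

```text
time: 5.53
position: [0.5644, 0.1383, 0.1006]
tool_rot: [0.069, 0.998, 0.002, 0.002]
wrist_force: [3.9, 5.3, 1.2]
grip_width: 0.0142
finger_force: 59.3
```

Call:
{"op": "play_rows", "data": {"deltas": [0, 0, 0, 0, 0, 0, 1, 0, 0, 0, 0, 0, 0, 1, 0, 0, 0, 0, 0, 0, 1]}}

```text
time: 5.78
position: [0.5641, 0.1349, 0.1005]
tool_rot: [0.071, 0.998, -0.0, 0.001]
wrist_force: [-2.6, 0.5, 8.5]
grip_width: 0.0144
finger_force: 59.9
```

Call:
{"op": "play_rows", "data": {"deltas": [-0.0019, -0.0117, 0, 0, 0, 0, 1, -0.0073, -0.0223, 0, 0, 0, 0, 1, -0.0157, -0.0307, 0, 0, 0, 0, 1, -0.0263, -0.0361, 0, 0, 0, 0, 1, -0.038, -0.038, 0, 0, 0, 0, 1]}}

```text
time: 6.2
position: [0.5953, 0.0939, 0.1005]
tool_rot: [0.07, 0.998, 0.001, -0.001]
wrist_force: [-7.1, 6.0, 10.4]
grip_width: 0.0141
finger_force: 60.2
```

Call:
{"op": "play_rows", "data": {"deltas": [0, 0, 0, 0, 0, 0, 1, 0, 0, 0, 0, 0, 0, 1, 0, 0, 0, 0, 0, 0, 1]}}

```text
time: 6.45
position: [0.5978, 0.0936, 0.1005]
tool_rot: [0.07, 0.998, 0.001, 0.002]
wrist_force: [2.9, 2.7, 5.7]
grip_width: 0.0142
finger_force: 59.6
```

Call:
{"op": "play_rows", "data": {"deltas": [-0.0117, 0.0019, 0, 0, 0, 0, 1, -0.0223, 0.0073, 0, 0, 0, 0, 1, -0.0307, 0.0157, 0, 0, 0, 0, 1, -0.0361, 0.0263, 0, 0, 0, 0, 1, -0.038, 0.038, 0, 0, 0, 0, 1]}}

```text
time: 6.87
position: [0.6387, 0.1213, 0.1005]
tool_rot: [0.072, 0.997, -0.002, -0.001]
wrist_force: [-5.7, -6.0, 12.2]
grip_width: 0.0145
finger_force: 60.5
```

Call:
{"op": "play_rows", "data": {"deltas": [0, 0, 0, 0, 0, 0, 1, 0, 0, 0, 0, 0, 0, 1, 0, 0, 0, 0, 0, 0, 1]}}

```text
time: 7.12
position: [0.6395, 0.125, 0.1005]
tool_rot: [0.07, 0.998, 0.0, 0.001]
wrist_force: [-1.5, 0.9, 7.6]
grip_width: 0.0141
finger_force: 60.2
```

Call:
{"op": "play_rows", "data": {"deltas": [0.0008, 0.0079, 0, 0, 0, 0, 1, 0.0033, 0.0155, 0, 0, 0, 0, 1, 0.0073, 0.0223, 0, 0, 0, 0, 1, 0.0126, 0.0282, 0, 0, 0, 0, 1, 0.019, 0.0329, 0, 0, 0, 0, 1]}}

```text
time: 7.53
position: [0.6288, 0.1581, 0.1006]
tool_rot: [0.071, 0.997, -0.001, 0.005]
wrist_force: [8.3, -1.3, 1.4]
grip_width: 0.0139
finger_force: 59.4
```

Call:
{"op": "play_rows", "data": {"deltas": [0, 0, 0, 0, 0, 0, 1, 0, 0, 0, 0, 0, 0, 1, 0, 0, 0, 0, 0, 0, 1, 0, 0, 0, 0, 0, 0, 1]}}

```text
time: 7.87
position: [0.6263, 0.1604, 0.1006]
tool_rot: [0.07, 0.998, 0.001, 0.002]
wrist_force: [3.9, 0.9, 5.2]
grip_width: 0.0141
finger_force: 59.8
```

```bash
cat >> h.py <<'E'
def ang(p,c=(.602,.1307),yaw=-8.05):
    d=np.array(p[:2])-c; return np.hypot(*d),np.degrees(np.arctan2(d[1],d[0]))-yaw
E
python3 - <<'E'
from h import *
d=cam('side')
b=cv2.resize(d['frame'][150:240,190:325],(780,520),interpolation=cv2.INTER_CUBIC)
cv2.imwrite('pics/c.png',b[:,:,::-1])
o=observe(); print(o['position'],o['wrist_force'],ang(o['position']))
E
```

```text
[0.62630872 0.16044044 0.10058234] [3.38254568 1.36367345 5.34820888] (np.float64(0.03841103883848867), np.float64(58.78872414411428))
```

View pics/c.png

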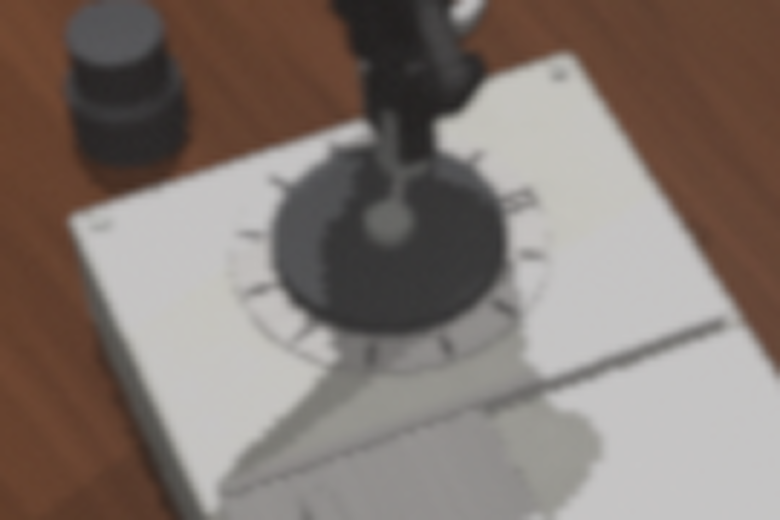

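The crank line runs from the hub at (388,222) towards the finger at (402,175). That points at mark 10, which was at about (408,138) in the previous picture. Measured angle is 58.8°, within the 7° tolerance, so I turn clockwise next.

Call:
{"op": "play_rows", "data": {"deltas": [-0.0064, -0.0047, 0, 0, 0, 0, 1, -0.0117, -0.0106, 0, 0, 0, 0, 1, -0.0157, -0.0175, 0, 0, 0, 0, 1, -0.0182, -0.025, 0, 0, 0, 0, 1, -0.019, -0.0329, 0, 0, 0, 0, 1]}}

```text
time: 8.33
position: [0.6397, 0.1264, 0.1005]
tool_rot: [0.07, 0.998, 0.001, 0.001]
wrist_force: [0.3, 3.2, 8.4]
grip_width: 0.0142
finger_force: 60.1
```

Call:
{"op": "play_rows", "data": {"deltas": [0.0019, -0.0117, 0, 0, 0, 0, 1, 0.0073, -0.0223, 0, 0, 0, 0, 1, 0.0157, -0.0307, 0, 0, 0, 0, 1, 0.0263, -0.0361, 0, 0, 0, 0, 1, 0.038, -0.038, 0, 0, 0, 0, 1]}}

```text
time: 8.75
position: [0.5971, 0.0935, 0.1005]
tool_rot: [0.071, 0.998, 0.001, 0.002]
wrist_force: [4.4, 5.2, 5.1]
grip_width: 0.014
finger_force: 59.9
```

Call:
{"op": "play_rows", "data": {"deltas": [0.0117, 0.0019, 0, 0, 0, 0, 1, 0.0223, 0.0073, 0, 0, 0, 0, 1, 0.0307, 0.0157, 0, 0, 0, 0, 1, 0.0361, 0.0263, 0, 0, 0, 0, 1, 0.038, 0.038, 0, 0, 0, 0, 1]}}

```text
time: 9.17
position: [0.5639, 0.134, 0.1005]
tool_rot: [0.071, 0.997, -0.001, 0.001]
wrist_force: [2.2, -4.0, 7.9]
grip_width: 0.0139
finger_force: 60.1
```

Call:
{"op": "play_rows", "data": {"deltas": [-0.0019, 0.0117, 0, 0, 0, 0, 1, -0.0073, 0.0223, 0, 0, 0, 0, 1, -0.0157, 0.0307, 0, 0, 0, 0, 1, -0.0263, 0.0361, 0, 0, 0, 0, 1, -0.038, 0.038, 0, 0, 0, 0, 1]}}

```text
time: 9.58
position: [0.6046, 0.1694, 0.1004]
tool_rot: [0.069, 0.998, 0.0, -0.003]
wrist_force: [-10.7, -1.0, 16.1]
grip_width: 0.0139
finger_force: 60.9
```

Call:
{"op": "play_rows", "data": {"deltas": [-0.0117, -0.0019, 0, 0, 0, 0, 1, -0.0223, -0.0073, 0, 0, 0, 0, 1, -0.0307, -0.0157, 0, 0, 0, 0, 1, -0.0361, -0.0263, 0, 0, 0, 0, 1, -0.038, -0.038, 0, 0, 0, 0, 1]}}

```text
time: 10.0
position: [0.6399, 0.1292, 0.1006]
tool_rot: [0.069, 0.998, 0.003, 0.001]
wrist_force: [1.0, 7.9, 7.4]
grip_width: 0.014
finger_force: 60.0
```

Call:
{"op": "play_rows", "data": {"deltas": [0, 0, 0, 0, 0, 0, 1, 0, 0, 0, 0, 0, 0, 1, 0, 0, 0, 0, 0, 0, 1, 0, 0, 0, 0, 0, 0, 1]}}

```text
time: 10.33
position: [0.6392, 0.1242, 0.1005]
tool_rot: [0.071, 0.998, -0.0, 0.0]
wrist_force: [0.1, 0.1, 9.0]
grip_width: 0.014
finger_force: 60.2
```

Call:
{"op": "play_rows", "data": {"deltas": [0.0002, -0.004, 0, 0, 0, 0, 1, 0.0008, -0.0079, 0, 0, 0, 0, 1, 0.0019, -0.0117, 0, 0, 0, 0, 1, 0.0033, -0.0155, 0, 0, 0, 0, 1, 0.005, -0.0187, 0, 0, 0, 0, 1]}}

```text
time: 10.75
position: [0.6323, 0.1086, 0.1005]
tool_rot: [0.07, 0.998, 0.001, 0.001]
wrist_force: [3.2, 3.1, 6.1]
grip_width: 0.0143
finger_force: 59.9
```

Call:
{"op": "play_rows", "data": {"deltas": [0, 0, 0, 0, 0, 0, 1, 0, 0, 0, 0, 0, 0, 1, 0, 0, 0, 0, 0, 0, 1, 0, 0, 0, 0, 0, 0, 1]}}

```text
time: 11.08
position: [0.6317, 0.1078, 0.1005]
tool_rot: [0.07, 0.998, 0.001, 0.0]
wrist_force: [0.5, 0.9, 7.6]
grip_width: 0.0141
finger_force: 60.0
```

```bash
python3 - <<'E'
from h import *
d=cam('side')
b=cv2.resize(d['frame'][150:240,190:325],(780,520),interpolation=cv2.INTER_CUBIC)
cv2.imwrite('pics/d.png',b[:,:,::-1])
o=observe(); print(o['position'],o['wrist_force'],ang(o['position']))
E
```

```text
[0.63166844 0.10774729 0.10050743] [0.63933059 1.73111276 9.05682193] (np.float64(0.037510578506099346), np.float64(-29.676996913843627))
```

View pics/d.png

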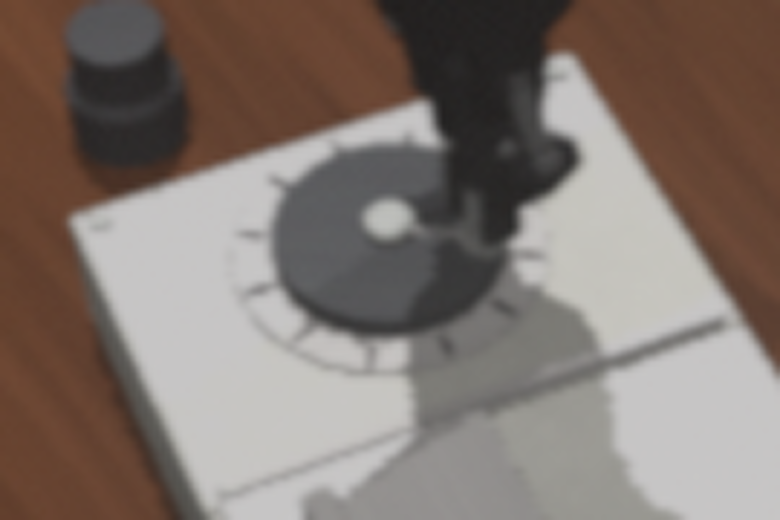

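The crank points from the hub at (388,222) to the knob by mark 1, at (530,253). Measured angle is -29.7°. Now counter-clockwise to about 90°, then slowly from there.

Call:
{"op": "play_rows", "data": {"deltas": [-0.002, 0.0039, 0, 0, 0, 0, 1, -0.0033, 0.0076, 0, 0, 0, 0, 1, -0.0043, 0.0115, 0, 0, 0, 0, 1, -0.0049, 0.0154, 0, 0, 0, 0, 1, -0.005, 0.0187, 0, 0, 0, 0, 1]}}

```text
time: 11.55
position: [0.639, 0.1231, 0.1005]
tool_rot: [0.071, 0.997, -0.001, -0.0]
wrist_force: [0.1, -3.0, 10.1]
grip_width: 0.0136
finger_force: 60.3
```

Call:
{"op": "play_rows", "data": {"deltas": [0.0008, 0.0079, 0, 0, 0, 0, 1, 0.0033, 0.0155, 0, 0, 0, 0, 1, 0.0073, 0.0223, 0, 0, 0, 0, 1, 0.0126, 0.0282, 0, 0, 0, 0, 1, 0.019, 0.0329, 0, 0, 0, 0, 1]}}

```text
time: 11.97
position: [0.6273, 0.1595, 0.1006]
tool_rot: [0.071, 0.997, -0.0, 0.003]
wrist_force: [5.6, 0.6, 4.5]
grip_width: 0.0142
finger_force: 59.7
```

Call:
{"op": "play_rows", "data": {"deltas": [0.0034, 0.0018, 0, 0, 0, 0, 1, 0.0069, 0.0032, 0, 0, 0, 0, 1, 0.0106, 0.0042, 0, 0, 0, 0, 1, 0.0145, 0.0049, 0, 0, 0, 0, 1, 0.0177, 0.0051, 0, 0, 0, 0, 1]}}

```text
time: 12.38
position: [0.6091, 0.1687, 0.1005]
tool_rot: [0.07, 0.998, 0.001, 0.002]
wrist_force: [4.0, 1.2, 5.5]
grip_width: 0.0144
finger_force: 59.8
```

Call:
{"op": "play_rows", "data": {"deltas": [0, 0, 0, 0, 0, 0, 1, 0, 0, 0, 0, 0, 0, 1, 0, 0, 0, 0, 0, 0, 1]}}

```text
time: 12.63
position: [0.6082, 0.1689, 0.1005]
tool_rot: [0.07, 0.998, 0.001, 0.0]
wrist_force: [0.4, 1.8, 8.2]
grip_width: 0.0141
finger_force: 60.1
```

```bash
python3 - <<'E'
import numpy as np
T=lambda a: 38*np.array([-np.cos(np.radians(a)),np.sin(np.radians(a))])
for a in [88]+list(range(98,178,5)):
    b=98 if a==88 else a+5
    print(a,b,np.round((T(b)-T(a))/5,2),'x5')
E
```

```text
88 98 [ 1.32 -0.07] x5
98 103 [ 0.65 -0.12] x5
103 108 [ 0.64 -0.18] x5
108 113 [ 0.62 -0.23] x5
113 118 [ 0.6  -0.29] x5
118 123 [ 0.57 -0.34] x5
123 128 [ 0.54 -0.39] x5
128 133 [ 0.5  -0.43] x5
133 138 [ 0.46 -0.47] x5
138 143 [ 0.42 -0.51] x5
143 148 [ 0.38 -0.55] x5
148 153 [ 0.33 -0.58] x5
153 158 [ 0.27 -0.6 ] x5
158 163 [ 0.22 -0.62] x5
163 168 [ 0.17 -0.64] x5
168 173 [ 0.11 -0.65] x5
173 178 [ 0.05 -0.66] x5
```

Call:
{"op": "play_rows", "data": {"deltas": [0.0013, 0, 0, 0, 0, 0, 1, 0.0026, 0, 0, 0, 0, 0, 1, 0.004, -0.0001, 0, 0, 0, 0, 1, 0.0053, -0.0002, 0, 0, 0, 0, 1, 0.0066, -0.0003, 0, 0, 0, 0, 1]}}

```text
time: 13.05
position: [0.6021, 0.1694, 0.1005]
tool_rot: [0.07, 0.998, 0.001, 0.001]
wrist_force: [1.8, 2.1, 7.2]
grip_width: 0.014
finger_force: 60.0
```

Call:
{"op": "play_rows", "data": {"deltas": [0.0006, -0.0001, 0, 0, 0, 0, 1, 0.0013, -0.0002, 0, 0, 0, 0, 1, 0.0019, -0.0004, 0, 0, 0, 0, 1, 0.0026, -0.0005, 0, 0, 0, 0, 1, 0.0032, -0.0006, 0, 0, 0, 0, 1]}}

```text
time: 13.47
position: [0.5981, 0.1692, 0.1005]
tool_rot: [0.07, 0.998, 0.001, 0.0]
wrist_force: [-1.1, 1.7, 10.6]
grip_width: 0.0143
finger_force: 60.2
```

Call:
{"op": "play_rows", "data": {"deltas": [0.0006, -0.0002, 0, 0, 0, 0, 1, 0.0013, -0.0004, 0, 0, 0, 0, 1, 0.0019, -0.0005, 0, 0, 0, 0, 1, 0.0026, -0.0007, 0, 0, 0, 0, 1, 0.0032, -0.0009, 0, 0, 0, 0, 1]}}

```text
time: 13.88
position: [0.595, 0.1687, 0.1005]
tool_rot: [0.07, 0.998, 0.001, 0.0]
wrist_force: [0.3, 1.9, 9.1]
grip_width: 0.0138
finger_force: 60.1
```

Call:
{"op": "play_rows", "data": {"deltas": [0.0006, -0.0002, 0, 0, 0, 0, 1, 0.0012, -0.0005, 0, 0, 0, 0, 1, 0.0019, -0.0007, 0, 0, 0, 0, 1, 0.0025, -0.0009, 0, 0, 0, 0, 1, 0.0031, -0.0012, 0, 0, 0, 0, 1]}}

```text
time: 14.3
position: [0.5918, 0.168, 0.1005]
tool_rot: [0.07, 0.998, 0.001, 0.0]
wrist_force: [0.6, 2.0, 9.7]
grip_width: 0.014
finger_force: 60.1
```

Call:
{"op": "play_rows", "data": {"deltas": [0.0006, -0.0003, 0, 0, 0, 0, 1, 0.0012, -0.0006, 0, 0, 0, 0, 1, 0.0018, -0.0009, 0, 0, 0, 0, 1, 0.0024, -0.0011, 0, 0, 0, 0, 1, 0.003, -0.0014, 0, 0, 0, 0, 1]}}

```text
time: 14.72
position: [0.5903, 0.1675, 0.1006]
tool_rot: [0.07, 0.998, 0.001, 0.002]
wrist_force: [6.3, 3.4, 3.3]
grip_width: 0.0142
finger_force: 59.7
```

Call:
{"op": "play_rows", "data": {"deltas": [0, 0, 0, 0, 0, 0, 1, 0, 0, 0, 0, 0, 0, 1, 0, 0, 0, 0, 0, 0, 1]}}

```text
time: 14.97
position: [0.5903, 0.1676, 0.1006]
tool_rot: [0.07, 0.998, 0.001, 0.002]
wrist_force: [5.2, 2.9, 4.4]
grip_width: 0.0141
finger_force: 59.7
```

Call:
{"op": "play_rows", "data": {"deltas": [0.0003, -0.0002, 0, 0, 0, 0, 1, 0.0006, -0.0003, 0, 0, 0, 0, 1, 0.0006, -0.0003, 0, 0, 0, 0, 1]}}

```text
time: 15.22
position: [0.5901, 0.1675, 0.1006]
tool_rot: [0.07, 0.998, 0.001, 0.003]
wrist_force: [7.3, 3.6, 3.4]
grip_width: 0.0146
finger_force: 59.6
```

The dial stops by itself at about 116° (2.02 rad). An extra 0.7 mm of command moved it only 0.2 mm. I'll relax and let go.

Call:
{"op": "play_rows", "data": {"deltas": [-0.0011, 0.0005, 0, 0, 0, 0, 1, -0.0021, 0.001, 0, 0, 0, 0, 1, -0.0021, 0.001, 0, 0, 0, 0, 1]}}

```text
time: 15.47
position: [0.591, 0.1678, 0.1005]
tool_rot: [0.07, 0.998, 0.001, 0.001]
wrist_force: [2.9, 2.5, 6.4]
grip_width: 0.014
finger_force: 59.9
```

Call:
{"op": "play_rows", "data": {"deltas": [0, 0, 0, 0, 0, 0, 0.6, 0, 0, 0, 0, 0, 0, 0.2, 0, 0, 0, 0, 0, 0, 0, 0, 0, 0, 0, 0, 0, 0, 0, 0, 0, 0, 0, 0, 0]}}

```text
time: 15.88
position: [0.5889, 0.1657, 0.0984]
tool_rot: [0.071, 0.998, -0.001, -0.001]
wrist_force: [0.9, 0.0, -1.1]
grip_width: 0.0429
finger_force: 0.0
```

Call:
{"op": "play_rows", "data": {"deltas": [0, 0, -0.025, 0, 0, 0, 0, 0, 0, -0.05, 0, 0, 0, 0, 0, 0, -0.08, 0, 0, 0, 0.5, 0.01, -0.02, -0.08, 0, 0, 0, 1, 0.025, -0.05, -0.08, 0, 0, 0, 1]}}

```text
time: 16.3
position: [0.5594, 0.1231, 0.1811]
tool_rot: [0.068, 0.998, 0.001, 0.002]
wrist_force: [-0.5, -1.1, -0.3]
grip_width: 0.0066
finger_force: 0.0
```

Call:
{"op": "play_rows", "data": {"deltas": [0.015, -0.03, 0, 0, 0, 0, 1, 0.03, -0.06, 0, 0, 0, 0, 1, 0.045, -0.09, 0, 0, 0, 0, 1, 0.06, -0.12, 0, 0, 0, 0, 1, 0.0643, -0.1308, 0, 0, 0, 0, 1]}}

```text
time: 16.72
position: [0.4729, -0.0047, 0.1788]
tool_rot: [0.073, 0.997, -0.0, -0.001]
wrist_force: [0.2, 1.0, -1.0]
grip_width: -0.0001
finger_force: 0.0
```

Call:
{"op": "play_rows", "data": {"deltas": [0, 0, 0, 0, 0, 0, 1, 0, 0, 0, 0, 0, 0, 1, 0, 0, 0, 0, 0, 0, 1, 0, 0, 0, 0, 0, 0, 1]}}

```text
time: 17.05
position: [0.4765, 0.0013, 0.1793]
tool_rot: [0.069, 0.998, -0.0, 0.0]
wrist_force: [0.1, -0.4, -0.5]
grip_width: 0.0
finger_force: 0.0
```

```bash
python3 - <<'E'
from h import *
np.set_printoptions(precision=4,suppress=True)
d=cam('side')
b=cv2.resize(d['frame'][140:320,170:370],(660,594),interpolation=cv2.INTER_CUBIC)
cv2.imwrite('pics/e.png',b[:,:,::-1])
P=cloud(d).reshape(-1,3)
k=P[(P[:,2]>.09)&(P[:,2]<.105)&(np.linalg.norm(P[:,:2]-[.505,-.005],axis=1)<.05)];print('handle',len(k),k.mean(0),cv2.minAreaRect(k[:,:2].astype(np.float32)))
k=P[(P[:,2]>.09)&(P[:,2]<.115)&(np.linalg.norm(P[:,:2]-[.59,.167],axis=1)<.03)];print('knob',len(k),k.mean(0),ang(k.mean(0),(.601,.129)))
o=observe(); print(o['position'],o['wrist_force'])
E
```

```text
handle 149 [ 0.5035 -0.0077  0.0976] ((0.5043971538543701, -0.005759786814451218), (0.050774674862623215, 0.01223568432033062), 81.85214233398438)
knob 9 [0.5959 0.1614 0.1021] (np.float64(0.03281579200683978), np.float64(106.94124380503564))
[0.4765 0.0012 0.1792] [-0.1213  0.5913  0.0203]
```

View pics/e.png

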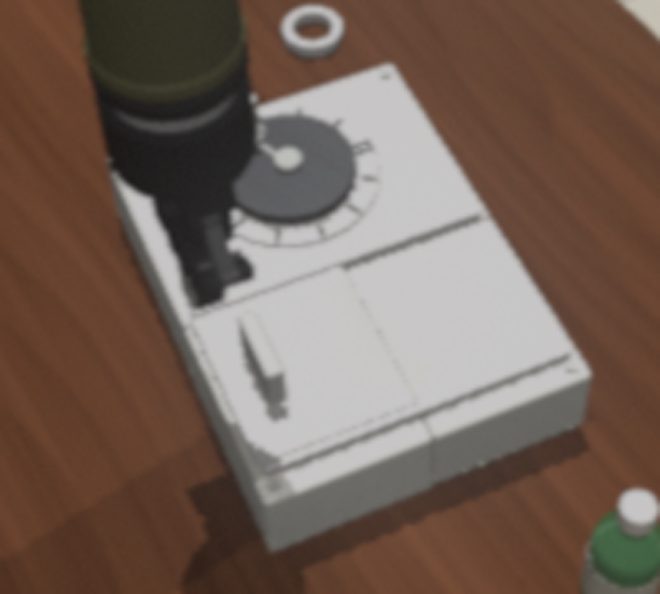

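The side view shows the arm above the near edge, the handle at (262,350) and the cover still shut. I'll descend behind the handle.

Call:
{"op": "play_rows", "data": {"deltas": [0, -0.001, 0.025, 0, 0, 0, 1, 0, -0.002, 0.05, 0, 0, 0, 1, 0, -0.002, 0.07, 0, 0, 0, 1, 0, -0.002, 0.08, 0, 0, 0, 1, 0, -0.002, 0.085, 0, 0, 0, 1]}}

```text
time: 17.52
position: [0.4749, -0.0016, 0.0926]
tool_rot: [0.07, 0.998, -0.001, -0.001]
wrist_force: [0.2, 0.8, -0.1]
grip_width: -0.0
finger_force: 0.0
```

Call:
{"op": "play_rows", "data": {"deltas": [-0.003, 0, 0, 0, 0, 0, 1, -0.006, 0, 0, 0, 0, 0, 1, -0.009, 0, 0, 0, 0, 0, 1, -0.012, 0, 0, 0, 0, 0, 1, -0.015, 0, 0, 0, 0, 0, 1]}}

```text
time: 17.93
position: [0.4911, -0.0041, 0.0951]
tool_rot: [0.07, 0.998, 0.0, 0.0]
wrist_force: [-1.4, 0.4, 0.6]
grip_width: 0.0001
finger_force: 1.1
```

Call:
{"op": "play_rows", "data": {"deltas": [-0.001, 0, 0, 0, 0, 0, 1, -0.002, 0, 0, 0, 0, 0, 1, -0.003, 0, 0, 0, 0, 0, 1, -0.004, 0, 0, 0, 0, 0, 1, -0.005, 0, 0, 0, 0, 0, 1]}}

```text
time: 18.35
position: [0.4954, -0.0049, 0.0943]
tool_rot: [0.07, 0.998, 0.0, -0.0]
wrist_force: [-2.3, 0.9, 1.6]
grip_width: -0.0001
finger_force: 1.0
```

Call:
{"op": "play_rows", "data": {"deltas": [-0.001, 0, 0, 0, 0, 0, 1, -0.002, 0, 0, 0, 0, 0, 1, -0.003, 0, 0, 0, 0, 0, 1, -0.004, 0, 0, 0, 0, 0, 1, -0.005, 0, 0, 0, 0, 0, 1]}}

```text
time: 18.77
position: [0.5005, -0.0056, 0.0943]
tool_rot: [0.07, 0.998, 0.0, 0.0]
wrist_force: [-2.8, 0.9, 1.1]
grip_width: -0.0002
finger_force: 1.0
```

Call:
{"op": "play_rows", "data": {"deltas": [-0.001, 0, 0, 0, 0, 0, 1, -0.002, 0, 0, 0, 0, 0, 1, -0.003, 0, 0, 0, 0, 0, 1, -0.004, 0, 0, 0, 0, 0, 1]}}

```text
time: 19.1
position: [0.5045, -0.0061, 0.0943]
tool_rot: [0.07, 0.998, 0.0, 0.0]
wrist_force: [-1.6, 0.1, 1.8]
grip_width: -0.0
finger_force: 1.0
```

Call:
{"op": "play_rows", "data": {"deltas": [-0.005, 0, 0, 0, 0, 0, 1, -0.01, 0, 0, 0, 0, 0, 1, -0.016, 0, 0, 0, 0, 0, 1, -0.022, 0, 0, 0, 0, 0, 1, -0.028, 0, 0, 0, 0, 0, 1]}}

```text
time: 19.52
position: [0.5328, -0.0103, 0.0942]
tool_rot: [0.07, 0.998, -0.0, -0.0]
wrist_force: [-1.7, -0.2, 0.2]
grip_width: -0.0002
finger_force: 1.1
```

Call:
{"op": "play_rows", "data": {"deltas": [-0.006, 0, 0, 0, 0, 0, 1, -0.012, 0, 0, 0, 0, 0, 1, -0.017, 0, 0, 0, 0, 0, 1, -0.022, 0, 0, 0, 0, 0, 1, -0.027, 0, 0, 0, 0, 0, 1]}}

```text
time: 19.93
position: [0.5593, -0.014, 0.0942]
tool_rot: [0.07, 0.998, -0.0, -0.0]
wrist_force: [-2.7, 0.6, -0.3]
grip_width: 0.0
finger_force: 1.1
```

Call:
{"op": "play_rows", "data": {"deltas": [-0.003, 0, 0, 0, 0, 0, 1, -0.006, 0, 0, 0, 0, 0, 1, -0.009, 0, 0, 0, 0, 0, 1, -0.012, 0, 0, 0, 0, 0, 1, -0.014, 0, 0, 0, 0, 0, 1]}}

```text
time: 20.35
position: [0.5729, -0.016, 0.0942]
tool_rot: [0.07, 0.998, -0.0, -0.0]
wrist_force: [-2.6, -0.1, -0.2]
grip_width: -0.0
finger_force: 1.0
```

Call:
{"op": "play_rows", "data": {"deltas": [-0.001, 0, 0, 0, 0, 0, 1, -0.002, 0, 0, 0, 0, 0, 1, -0.003, 0, 0, 0, 0, 0, 1, -0.004, 0, 0, 0, 0, 0, 1, -0.005, 0, 0, 0, 0, 0, 1]}}

```text
time: 20.77
position: [0.5774, -0.0166, 0.0942]
tool_rot: [0.07, 0.998, 0.0, -0.0]
wrist_force: [-5.1, 0.1, 1.9]
grip_width: -0.0004
finger_force: 2.6
```

Call:
{"op": "play_rows", "data": {"deltas": [-0.001, 0, 0, 0, 0, 0, 1, -0.002, 0, 0, 0, 0, 0, 1, -0.003, 0, 0, 0, 0, 0, 1, -0.003, 0, 0, 0, 0, 0, 1]}}

```text
time: 21.1
position: [0.5775, -0.0166, 0.0943]
tool_rot: [0.07, 0.998, 0.0, -0.004]
wrist_force: [-12.4, 0.3, 7.0]
grip_width: -0.0
finger_force: 6.2
```

The end stop came at 0.5775, as predicted. I'll back off, rise and check.

Call:
{"op": "play_rows", "data": {"deltas": [0.005, 0, 0, 0, 0, 0, 1, 0.012, 0, 0, 0, 0, 0, 1, 0.02, 0, -0.005, 0, 0, 0, 1, 0.025, 0, -0.03, 0, 0, 0, 1, 0.025, 0, -0.06, 0, 0, 0, 1]}}

```text
time: 21.52
position: [0.5533, -0.0131, 0.1534]
tool_rot: [0.07, 0.998, -0.0, -0.002]
wrist_force: [0.4, 0.6, 0.5]
grip_width: -0.0002
finger_force: 0.0
```

Call:
{"op": "play_rows", "data": {"deltas": [0.01, 0, -0.03, 0, 0, 0, 1, 0.03, 0, -0.06, 0, 0, 0, 1, 0.055, 0, -0.08, 0, 0, 0, 1, 0.06, 0, -0.08, 0, 0, 0, 1, 0.06, 0, -0.08, 0, 0, 0, 1]}}

```text
time: 21.93
position: [0.4963, -0.0045, 0.2361]
tool_rot: [0.07, 0.998, 0.001, 0.002]
wrist_force: [-0.6, 0.3, -0.1]
grip_width: 0.0004
finger_force: 0.0
```

```bash
python3 - <<'E'
from h import *
np.set_printoptions(precision=4,suppress=True)
d=cam('side','f.png')
P=cloud(d).reshape(-1,3)
k=P[(P[:,2]>.09)&(P[:,2]<.105)&(np.linalg.norm(P[:,:2]-[.594,-.018],axis=1)<.04)];print('handle',len(k),cv2.minAreaRect(k[:,:2].astype(np.float32)))
k=P[(P[:,2]>.09)&(P[:,2]<.115)&(np.linalg.norm(P[:,:2]-[.59,.167],axis=1)<.03)];print('knob',len(k),k.mean(0),ang(k.mean(0),(.601,.129)))
o=observe(); print(o['position'],o['wrist_force'])
E
```

```text
handle 150 ((0.5931052565574646, -0.018607579171657562), (0.05037462338805199, 0.012674768455326557), 82.33771514892578)
knob 0 [nan nan nan] (np.float64(nan), np.float64(nan))
[ 0.4965 -0.0047  0.2348] [ 0.6087  0.1972 -1.5494]<stdin>:6: RuntimeWarning: Mean of empty slice.
  ret = um.true_divide(
```

View pics/f.png

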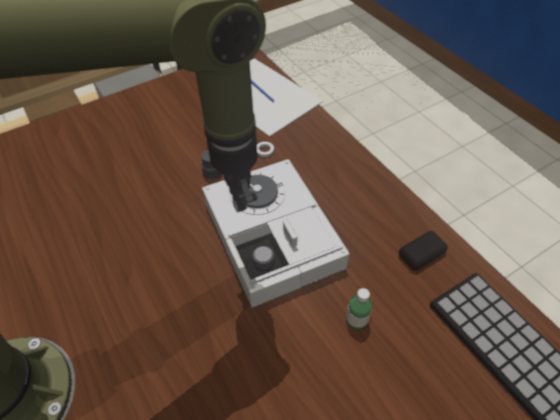

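The cover is open, with the handle at (290,230), which is 89.6 mm from where it started. The compartment shows at (262,255), and the ring, barrel and bottle are where they were. The arm is clear of everything, so I hand in.

```bash
python3 -c "from station import close_job; print(close_job())"
```

```text
the job is handed in; nothing more can be done
None
```

The lens case is open and handed in: the lock dropped in at about 116° (2.02 rad), and the cover was pushed by its handle to its end stop, measured about 90 mm open.

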